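# Refit the washed plate of the sandwich toaster

### The arm

A 6-joint arm with a two-finger parallel gripper is mounted at the origin on a cart in front of the work surface, level with it; the furniture and walls round the work are solid. World frame = base frame: x ahead of the robot, y to its left, z up, the work surface at z = 0. Lengths are in m, angles in rad, forces in N, time in s.
With the tool pointing down it reaches from about 0.25 to 0.775 m from the base axis. Payload 4 kg.
Tool frame: the origin (TCP) lies on the centre line of the jaws, within the pads' length; the fingertips stand robot.tips_ahead ahead of it and the grasp point (between the pads) lies 8 mm behind it (robot.tips_ahead is the distance from the TCP to the fingertips, in m); z points along the fingers, y is the line along which they close (so a half turn about z gives the same grasp; the last joint's range is limited). The gripper opens to 94 mm and grips with 3 to 60 N. Pads are 16 mm wide; open, the fingers measure 119 mm over their backs; the gripper's body (75 mm by 177 mm) begins 78 mm behind the grasp point.
Start: joints at [-1.445, 0.087, 1.371, -0, 1.684, -0.103], TCP at [0.125, -0.536, 0.217] pointing down, gripper open.
Joint ranges: [-3.1, 3.1], [-0.76, 2.03], [0.27, 2.55], [-1.08, 4.22], [0.17, 2.65], [-2.57, 2.57]. Speed limits (rad/s): [2.79, 2.79, 3.14, 3.14, 3.14, 3.14].

### API

Orientations are given as [roll, pitch, yaw] about the fixed x, y, z axes, in that order (R = Rz(yaw) Ry(pitch) Rx(roll)).
In Python, from bench import robot, snapshot, close_job, spotter gives the robot as it stands. The module is installed in compiled form; this text tells all that it offers.
- The arm moves only by the tool servo_tool, never from a script. Its argument "commands" is one flat list of numbers, 7 for each row, row after row: the shift along the tool's x, y, z in m, then the turn, a rotation vector about the tool's x, y, z in degrees, then the finger opening in m, from 0 to 0.094. In form: [x, y, z, ax, ay, az, grip, x, y, z, ax, ay, az, grip, ...]. A call has 1 to 10 rows; each row is the pose to reach, as a shift and turn from the pose commanded when the call began, along the tool's axes at that moment; what a row does not reach only later rows make up. A row lasts 1/8 s, in which the tool goes at most 62.5 mm and 10.7 degrees, less where a joint would pass 70% of its speed; a pose out of reach is approached as far as the arm can. A call with a gripper value outside its range is refused whole. The fingers move at their own pace and stop on an object; the grip force is fixed at half the most. Time passes only in rows, so rows that repeat a pose let the fingers close. It gives the time, the measured TCP pose, the force, the opening and the grip force at its end, in the units of the state.
- robot.get_obs(): the state, without advancing time (a new reading comes with each control period).
- snapshot(name): name is "scene" or "side" or "wrist"; returns a dict with "img" (400x640x3 uint8, blue, green, red), "camera_matrix" (3x3 intrinsics, pixels), "extrinsics" (4x4, takes a point from camera to world coordinates); the wrist camera has in their place "hand_eye" (4x4, takes a point from camera to tool coordinates, whose origin is the TCP and whose axes are the flange's). Camera axes: x right, y down, z forward; pixel columns grow to the right and rows downward; lengths in m; the calibration is good to about 2 mm. A picture is of the moment at which its call begins: read the wrist's pose just before it. There is no depth.
- close_job(): hands the job in; it is judged then, once.
Trained networks look in a picture, given as the dict that the camera call returned (one of the last four; its "shot" number tells which), for a name from the list of things; names that differ only in an ending like _2 or _b are one class to them, and where a whole thing is asked for, a point or a joint stands for the part that bears it (a point fixed in the world has none). Each returns a list of dicts, best first, with "conf" (0 to 1); they miss things now and then, are a little off and sometimes report something else, mostly with a low value. They report only what shows in the picture. A call takes as long as a camera call.
- spotter.trace(name, picture): "region" (400x640 bool, what is visible of it) and "box" ([left, top, width, height] in pixels, round what is visible of it).
The state is a dict: "time": time; "joint_positions": joint angles; "qvel": joint speeds; "joint_torque": joint torques, N m; "tool_pos": TCP position; "ee_rot": TCP orientation; "wrist_force": force on the tool from outside, world axes, zero at the start; "wrist_torque": the same for the moment, N m; "width": finger opening in m; "finger_force": force on a finger pad.
Only numpy, scipy, OpenCV 4.12 (cv2) and the standard library are available. Lean on these libraries where they do the work, as an engineer would, in place of code of your own. Each camera call takes 0.05 s, during which the arm holds its last target. There are 200 camera calls.

### The job

The washed lower plate of the sandwich toaster is leaning on the drainer. Put it back into the open toaster with its pockets up and its two holes over the two locating pins, feeling for the pins without forcing anything (the tray they stand on slides sideways and may have been left off centre), then press it down past the two spring clips until it lies fully home and flush, and let go. Leave the other things on the worktop where they are.

Things in the scene. Friction and masses are not known exactly. Their poses are not given: they have to be found in the camera images.
- plate: Bare cast-aluminium toaster plate, 0.45 kg: flange 130 (x) x 200 (y) x 6 mm, flat underside, two shallow pockets on top (rims 7 mm high) with a divider ridge between. Origin: centre of the underside; z up out of the pockets. Starts on the drainer's wires, its front edge low, z leaning 35 degrees from vertical to the drainer's -x side. May go in either way round (half a turn).
- plate_grip (a point): Middle of the top of the plate's divider ridge, the place to grip: ridge 14 mm wide (y), 104 mm long (x), its top 24 mm above the pocket floors and 30 mm above the underside. Axes as the plate's.
- plate_hole_a (a point): Centre, at the underside, of the round 12 mm through hole in the plate's +y side flange (88 mm from the plate's centre).
- plate_hole_b (a point): The same for the 12 mm through hole in the -y side flange.
- toaster: White sandwich toaster, fixed, lid open at the back. Shell 180 (x) x 250 (y) mm, rim 60 mm high, front grip at -x. Origin: on the worktop under the middle of the well (146 x 222 mm clear); x towards the lid, z up. The lid rises from x = 100, z = 62 mm, leaning back 15 degrees, to z = 260 mm.
- seat (a point): Middle of the well at the height of the seat, the flat top of a steel pin tray (z = 50 mm), where the plate's underside must rest. Two upright flat-topped pins, 9.5 mm in diameter and 17 mm tall, stand on the tray 88 mm to either side (y) of its centre, x = 0. The tray slides stiffly (12 N) in y and was left anywhere up to 10 mm to either side of this point; its place is not reported.
- clip_face_front (a point): Lower inner edge of the front spring clip: 40 mm wide, its face slopes outward from here (63 mm from the middle, 7 mm above the seat) to 19 mm above the seat. Over the pins the plate stops on both clips about 10 mm above the seat; a push of some 5 to 15 N takes it past; they then spring back over its edges.
- clip_face_back (a point): The same edge of the back spring clip, on the lid's side of the well.
- drainer: Fixed grey drip tray 180 (x) x 240 (y) x 14 mm with a steel wire rest sloping at 35 degrees: low at -x, where upturned toes hold the plate's front edge, about 110 mm high at +x. Origin: centre of the underside, on the worktop; z up.
- pepper_mill: bystander: wooden pepper mill, 58 mm across, 170 mm tall; origin at the centre of its underside
- salt_shaker: bystander: salt shaker, 44 mm across, 90 mm tall; origin at the centre of its underside
- bean_tin: bystander: tin, 75 mm across, 58 mm tall; origin at the centre of its underside

How it is judged:
By the outcome, as a careful person would: the job done as asked, in the order asked, and still so for the second after the job is handed in, with the robot touching nothing.
It also fails if it takes over 72 s, if anything falls off the work surface, if the arm or the gripper's body presses on something with over 40 N, if the wrist force passes 120 N, or if a joint passes its speed limit or range.

## Working session

There is one attempt and no reset: what is moved stays moved. The work goes in short steps, Python scripts to look and compute and a tool call to move; the robot and the scene stay as the last step left them, time stands still between calls to the robot, and variables do not carry over. Pictures are saved under pics/ and viewed, at most 10 in all, crops included, and the job is handed in when it is done.

Besides the shell and the picture viewer there is one more tool, called after "Call:" in YAML: its name, and indented under it one key for each argument. servo_tool: Moves the arm, as the interface text tells. Its arguments: {"type":"object","properties":{"commands":{"type":"array","items":{"type":"number"}}},"required":["commands"]}

```bash
mkdir -p pics
python3 - <<'E'
from bench import robot, snapshot, spotter
import cv2,numpy as np
o=robot.get_obs(); print({k:np.round(v,4).tolist() for k,v in o.items()}, robot.tips_ahead)
for n in("scene","side"):
    p=snapshot(n); cv2.imwrite(f"pics/{n}0.png",p["img"]); print(n,p["camera_matrix"].tolist(),np.round(p["extrinsics"],4).tolist())
    for t in("plate","toaster","drainer","plate_hole_a","clip_face_front","seat","plate_grip"):
        try: print(t,[(round(d["conf"],2),d["box"]) for d in spotter.trace(t,p)][:3])
        except Exception as e: print(t,e)
E
```

```text
{'time': 0.0, 'joint_positions': [-1.4451, 0.0879, 1.3722, -0.0, 1.6836, -0.1031], 'qvel': [-0.0001, -0.0004, -0.0002, -0.0012, 0.002, -0.0016], 'joint_torque': [-0.0027, -34.0187, -30.243, 0.0718, 0.0332, -0.0002], 'tool_pos': [0.1247, -0.5351, 0.2153], 'ee_rot': [-3.1394, -0.0002, 0.2288], 'wrist_force': [0.1562, -0.0085, 0.6389], 'wrist_torque': [-0.04, 0.0354, 0.0071], 'finger_force': 0.0, 'width': 0.0938} 0.011
scene [[360.950562067013, 0.0, 316.7972512051166], [0.0, 360.950562067013, 198.51308902100908], [0.0, 0.0, 1.0]] [[-0.7013, -0.4055, 0.5863, -0.0748], [-0.7127, 0.4142, -0.5661, 0.612], [-0.0133, -0.8149, -0.5795, 0.7213], [0.0, 0.0, 0.0, 1.0]]
plate [(0.73, [354.9, 154.0, 53.1, 53.3])]
toaster [(0.86, [180.7, 158.1, 142.0, 147.1])]
drainer [(0.86, [342.0, 154.0, 81.7, 65.0])]
plate_hole_a [(0.71, [354.1, 153.2, 55.3, 54.3]), (0.24, [176.6, 159.1, 144.9, 149.1]), (0.19, [313.4, 183.4, 19.9, 47.9])]
clip_face_front [(0.77, [178.3, 157.7, 142.2, 151.1]), (0.39, [358.5, 152.7, 54.0, 56.3])]
seat [(0.79, [181.7, 159.3, 140.9, 149.3])]
plate_grip [(0.85, [357.4, 154.6, 52.5, 53.7])]
side [[372.51778941762615, 0.0, 322.1218162288276], [0.0, 372.51778941762615, 197.46862677363956], [0.0, 0.0, 1.0]] [[0.9547, -0.1227, 0.271, 0.2969], [-0.2964, -0.4693, 0.8318, -0.8629], [0.0251, -0.8745, -0.4844, 0.5607], [0.0, 0.0, 0.0, 1.0]]
plate [(0.86, [295.1, 215.4, 81.8, 97.1])]
toaster [(0.86, [254.6, 99.0, 98.3, 103.6])]
drainer [(0.9, [275.3, 215.9, 121.2, 120.7])]
plate_hole_a [(0.95, [293.0, 214.4, 84.9, 95.4])]
clip_face_front [(0.96, [249.9, 99.8, 101.4, 101.8])]
seat [(0.97, [252.8, 100.3, 100.4, 99.9]), (0.58, [298.4, 168.6, 25.2, 52.3])]
plate_grip [(0.77, [293.4, 215.0, 83.6, 93.5])]
```

Run:
```python
import cv2,numpy as np
a=cv2.imread("pics/scene0.png")[140:320,170:440]; b=cv2.imread("pics/side0.png")[90:345,235:415]
a=cv2.resize(a,(795,530),interpolation=cv2.INTER_CUBIC)
cv2.imwrite("pics/a.png",a)
b=cv2.resize(b,None,fx=2.3,fy=2.3,interpolation=cv2.INTER_CUBIC); cv2.imwrite("pics/b.png",b)
```

```text
(no output)
```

View pics/a.png

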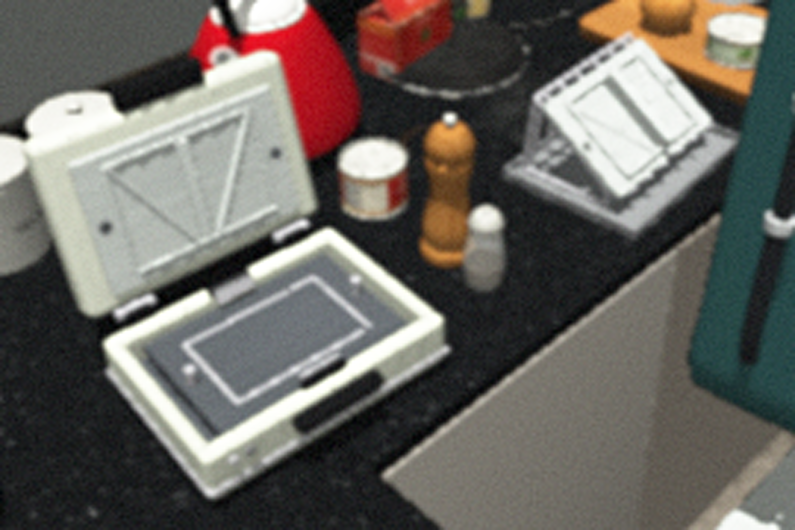

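View pics/b.png

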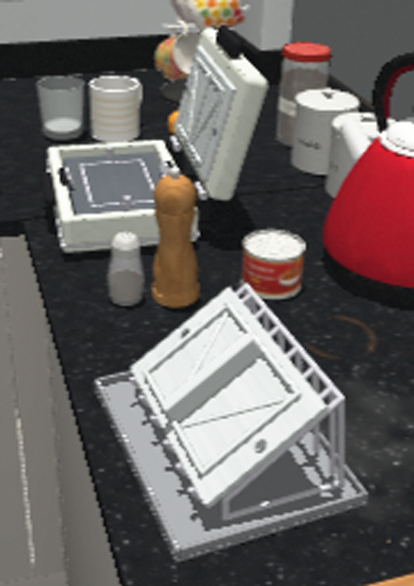

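The pictures show the toaster with its front towards the robot and its lid at +x. The plate lies on the drainer with its front low towards -x. In the scene crop the toaster's rim corners are at (210,455), (443,322), (108,345) and (330,235). In the side crop the plate's corners are at (135,370), (235,290), (208,503) and (330,405). I'll fit the poses from these.

```bash
cat > h.py <<'E'
import numpy as np, cv2
from scipy.optimize import least_squares
from scipy.spatial.transform import Rotation as Ro
K={"scene":np.array([[360.95,0,316.8],[0,360.95,198.51],[0,0,1]]),"side":np.array([[372.52,0,322.12],[0,372.52,197.47],[0,0,1]])}
E={"scene":np.array([[-0.7013,-0.4055,0.5863,-0.0748],[-0.7127,0.4142,-0.5661,0.612],[-0.0133,-0.8149,-0.5795,0.7213],[0,0,0,1]]),
"side":np.array([[0.9547,-0.1227,0.271,0.2969],[-0.2964,-0.4693,0.8318,-0.8629],[0.0251,-0.8745,-0.4844,0.5607],[0,0,0,1]])}
def proj(P,K,E):
    c=(np.asarray(P)-E[:3,3])@E[:3,:3]; return (c/c[:,2:])@K[:2].T
crop={"scene":(2.944,170,140),"side":(2.3,235,90)}
def unc(n,p): s,a,b=crop[n]; return np.array([(p[0]+.5)/s+a-.5,(p[1]+.5)/s+b-.5])
def toolR(o): return Ro.from_euler("xyz",o["ee_rot"])
def goto(o,R,p):
    "shift and rotvec (deg) in tool axes from current pose to pose R,p"
    Rc=toolR(o); return np.round(Rc.inv().apply(np.array(p)-o["tool_pos"]),4), np.round((Rc.inv()*R).as_rotvec(degrees=True),2)
E
python3 - <<'E'
from h import *
def fit(obs,Rf,x0):
    def res(x):
        r=[]
        for n,m,p in obs:
            P=Rf(x).apply(np.array(m))+np.r_[x[:3]]
            r.append(proj([P],K[n],E[n])[0]-unc(n,p))
        return np.ravel(r)
    s=least_squares(res,x0,loss="soft_l1"); return s.x, np.round(res(s.x).reshape(-1,2),1).tolist()
t=.06;c=.09;d=.125
T=[("scene",(-c,d,t),(210,455)),("scene",(-c,-d,t),(443,322)),("scene",(c,d,t),(108,345)),("scene",(c,-d,t),(330,235)),
("side",(-c,d,t),(50,148)),("side",(c,d,t),(165,143)),("side",(-c,-d,t),(62,218)),("side",(c,-d,t),(195,205))]
print(fit(T,lambda x:Ro.from_euler("z",x[3]),[.5,.1,0,0]))
D=[("side",(-.09,.12,.014),(95,380)),("side",(-.09,-.12,.014),(180,553)),("side",(.09,-.12,.014),(368,495)),("scene",(-.09,.12,.014),(630,235)),("scene",(-.09,-.12,.014),(740,132))]
print(fit(D,lambda x:Ro.from_euler("z",x[3]),[.5,-.4,0,0]))
a=.065;b=.1;e=.006
P=[("side",(-a,b,e),(135,370)),("side",(a,b,e),(235,290)),("side",(-a,-b,e),(208,503)),("side",(a,-b,e),(330,403)),
("scene",(-a,b,e),(610,198)),("scene",(-a,-b,e),(712,130)),("scene",(a,b,e),(540,100)),("scene",(a,-b,e),(632,38))]
x,r=fit(P,lambda x:Ro.from_euler("z",x[3])*Ro.from_euler("y",-35,degrees=True),[.5,-.4,.06,0]);print(x,r)
from bench import robot
R=Ro.from_euler("z",x[3])*Ro.from_euler("y",-35,degrees=True)
Rt=R*Ro.from_euler("x",180,degrees=True)
o=robot.get_obs()
for h in(.019,.14): print(h,R.apply([0,0,h])+x[:3],goto(o,Rt,R.apply([0,0,h])+x[:3]))
E
```

```text
(array([ 0.52594999,  0.23151124, -0.00491917, -0.07795913]), [[-1.8, 3.5], [1.3, -0.5], [-2.1, -1.0], [0.3, -2.6], [-1.1, 0.2], [-0.5, -0.8], [-0.4, 2.0], [1.6, 2.9]])
(array([ 0.51646356, -0.26844025, -0.00617653,  0.08839764]), [[0.2, 0.3], [-0.6, -0.1], [0.5, -0.2], [0.8, -0.7], [-0.6, 1.7]])
[ 0.51946597 -0.26654437  0.05985401  0.07241542] [[0.3, -1.3], [-0.3, -1.2], [0.1, 0.5], [-0.2, 1.4], [0.9, -0.3], [-2.3, -3.0], [-1.1, 1.9], [1.2, 0.4]]
0.019 [ 0.50859658 -0.26733286  0.0754179 ] (array([ 0.4347, -0.1743,  0.1411]), array([-2.73, 34.93,  8.68]))
0.14 [ 0.43937573 -0.2723543   0.1745353 ] (array([ 0.3662, -0.1851,  0.042 ]), array([-2.73, 34.93,  8.68]))
```

Call:
servo_tool:
  commands: [0.12,-0.06,0,0,12,3,0.07,0.24,-0.12,0,-1,24,6,0.07,0.355,-0.187,0.026,-2.7,35,8.7,0.07,0.355,-0.187,0.026,-2.7,35,8.7,0.07,0.355,-0.187,0.026,-2.7,35,8.7,0.07,0.355,-0.187,0.026,-2.7,35,8.7,0.07,0.355,-0.187,0.026,-2.7,35,8.7,0.07,0.355,-0.187,0.026,-2.7,35,8.7,0.07,0.355,-0.187,0.026,-2.7,35,8.7,0.07]

```text
time: 1.92
tool_pos: [0.4278, -0.2736, 0.1906]
ee_rot: [3.142, -0.612, 0.072]
wrist_force: [0.7, -0.4, -0.1]
width: 0.0699
finger_force: 0.0
```

Run:
```python
from h import *
from bench import robot,snapshot
o=robot.get_obs(); p=snapshot("wrist")
np.savez("w1.npz",pos=o["tool_pos"],rot=o["ee_rot"],K=p["camera_matrix"],H=p["hand_eye"])
print(o["tool_pos"],o["ee_rot"],o["wrist_force"],p["camera_matrix"].tolist(),np.round(p["hand_eye"],4).tolist())
cv2.imwrite("pics/w1.png",p["img"])
```

```text
[ 0.42775149 -0.27358699  0.19062979] [ 3.14156484 -0.61170688  0.07204952] [ 0.68965177 -0.38658009 -0.14727163] [[347.3977902950065, 0.0, 317.3518119361898], [0.0, 347.3977902950065, 201.18444242447646], [0.0, 0.0, 1.0]] [[-0.0003, -0.9666, -0.2564, 0.0743], [1.0, -0.0001, -0.0007, 0.0008], [0.0006, -0.2564, 0.9666, -0.1673], [0.0, 0.0, 0.0, 1.0]]
```

View pics/w1.png

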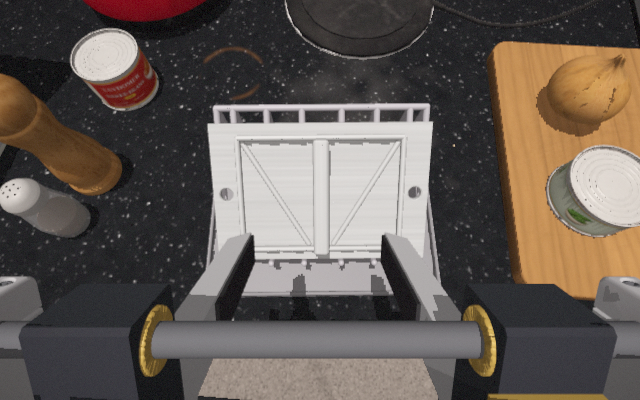

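The wrist view shows the plate nearly square to the tool: holes at (226,194) and (415,193), back corners at (208,122) and (432,121), ridge centred near column 321. I'll refine the pose from these.

Run:
```python
from h import *
from bench import robot
w=np.load("w1.npz"); T=np.eye(4); T[:3,:3]=Ro.from_euler("xyz",w["rot"]).as_matrix(); T[:3,3]=w["pos"]; T=T@w["H"]
M=np.array([(0,.088,.006),(0,-.088,.006),(.065,.1,.006),(.065,-.1,.006),(.052,0,.03),(-.052,0,.03)])
px=np.array([(226,194),(415,193),(208,122.5),(432,121.5),(320.5,139),(321.5,254)])
f=lambda x:Ro.from_euler("z",x[3])*Ro.from_euler("y",-x[4])
res=lambda x:np.r_[(proj(f(x).apply(M)+x[:3],w["K"],T)-px).ravel(),(x[4]-np.radians(35))*200]
s=least_squares(res,[.5195,-.2665,.06,.07,.61],loss="soft_l1");x=s.x
print(x,np.degrees(x[4]),res(x).round(1).tolist())
np.save("plate.npy",x)
R=f(x);Rt=R*Ro.from_euler("x",180,degrees=True);o=robot.get_obs()
for h in(.019,.06): print(h,goto(o,Rt,R.apply([0,0,h])+x[:3]))
```

```text
[ 0.51556684 -0.27072817  0.06210848  0.07892755  0.61044095] 34.975690352004044 [0.6, -0.3, -0.7, -0.5, -0.2, 0.2, 0.5, -0.2, 0.1, 0.0, -0.5, 0.8, -0.1]
0.019 (array([-0.0018,  0.003 ,  0.1368]), array([ 0.26, -0.08, -0.38]))
0.06 (array([-0.0017,  0.0032,  0.0958]), array([ 0.26, -0.08, -0.38]))
```

Call:
servo_tool:
  commands: [-0.002,0.003,0.05,0.3,0,-0.4,0.06,-0.002,0.003,0.095,0.3,0,-0.4,0.05,-0.002,0.003,0.115,0.3,0,-0.4,0.05,-0.002,0.003,0.13,0.3,0,-0.4,0.05,-0.002,0.003,0.13,0.3,0,-0.4,0.05]

```text
time: 2.6
tool_pos: [0.5007, -0.2711, 0.0821]
ee_rot: [-3.139, -0.611, 0.078]
wrist_force: [0.0, -0.2, 0.6]
width: 0.0501
finger_force: 0.0
```

Run:
```python
from h import *
from bench import robot,snapshot
o=robot.get_obs(); p=snapshot("wrist")
cv2.imwrite("pics/w2.png",p["img"])
x=np.load("plate.npy");f=Ro.from_euler("z",x[3])*Ro.from_euler("y",-x[4]);R=f*Ro.from_euler("x",180,degrees=True)
print(goto(o,R,f.apply([0,0,.019])+x[:3]),o["wrist_force"])
```

```text
(array([0.0007, 0.0008, 0.0058]), array([-0.15, -0.03, -0.02])) [ 0.01249835 -0.21615228  0.59733751]
```

View pics/w2.png

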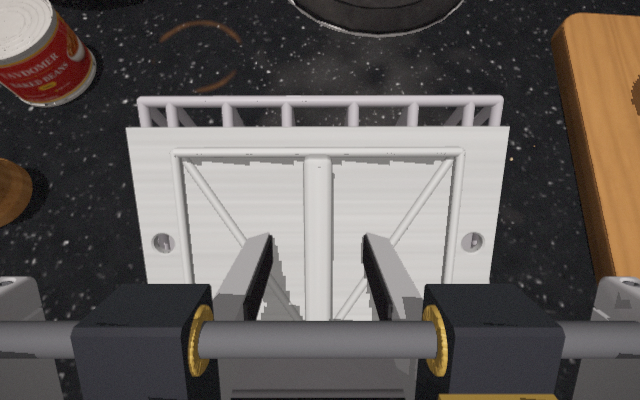

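The fingers straddle the ridge, with the holes at (163,243) and (472,242). I'll go 5 mm further and close.

Call:
servo_tool:
  commands: [0.001,0.001,0.003,0,0,0,0.05,0.001,0.001,0.005,0,0,0,0.04,0.001,0.001,0.005,0,0,0,0.02,0.001,0.001,0.005,0,0,0,0.0,0.001,0.001,0.005,0,0,0,0,0.001,0.001,0.005,0,0,0,0,0.001,0.001,0.005,0,0,0,0,0.001,0.001,0.005,0,0,0,0]

```text
time: 3.65
tool_pos: [0.5049, -0.2711, 0.0795]
ee_rot: [-3.14, -0.612, 0.08]
wrist_force: [-1.7, 1.2, 1.9]
width: 0.0137
finger_force: 30.0
```

Call:
servo_tool:
  commands: [0,0,-0.01,0,0,0,0,0,0,-0.03,0,0,0,0,0,0,-0.06,0,0,0,0,0,0,-0.1,0,0,0,0,0,0,-0.14,0,0,0,0,0.05,0,-0.18,0,-8,0,0,0.1,0,-0.22,0,-16,0,0,0.1,0,-0.22,0,-25,0,0,0.1,0,-0.22,0,-35,0,0,0.1,0,-0.22,0,-35,0,0]

```text
time: 4.9
tool_pos: [0.4626, -0.2745, 0.3127]
ee_rot: [-3.136, 0.003, 0.084]
wrist_force: [-0.3, -0.3, -6.7]
width: 0.0137
finger_force: 30.0
```

Run:
```python
from h import *
from bench import robot,snapshot,spotter
o=robot.get_obs(); p=snapshot("wrist")
cv2.imwrite("pics/w3.png",p["img"])
np.savez("w3.npz",pos=o["tool_pos"],rot=o["ee_rot"],K=p["camera_matrix"],H=p["hand_eye"])
print(o["tool_pos"],o["ee_rot"],o["wrist_force"],o["width"])
R=Ro.from_euler("xyz",[np.pi,0,-.078]); print(goto(o,R,[.526,.2315,.22]),goto(o,R,[.46,.2,.28]))
```

```text
[ 0.46262888 -0.27453445  0.31274512] [-3.13570680e+00  2.91736154e-03  8.44736101e-02] [-0.27687406 -0.34338543 -6.74762662] 0.013712438219281364
(array([ 0.1061, -0.4983,  0.0954]), array([-0.32,  0.19,  9.31])) (array([ 0.0375, -0.4729,  0.0354]), array([-0.32,  0.19,  9.31]))
```

View pics/w3.png

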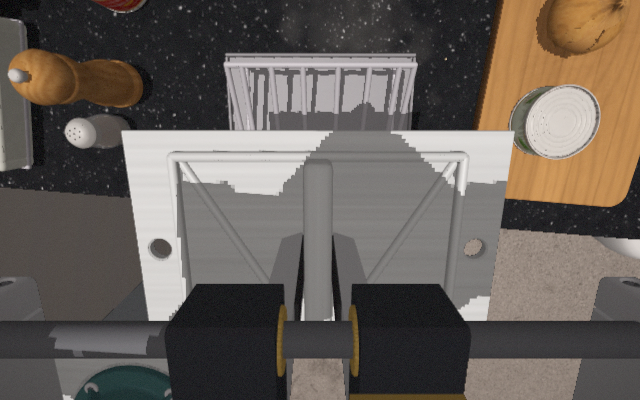

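The plate hangs level in the grip, holes at (160,248) and (473,247), back corners at (124,131) and (514,131). I'll go over to the front of the toaster to look at the tray and its pins.

Call:
servo_tool:
  commands: [-0.005,-0.05,0,0,0,1,0,-0.01,-0.11,0,0,0,3,0,-0.015,-0.17,0,0,0,4,0,-0.02,-0.23,0,0,0,5,0,-0.025,-0.29,0,0,0,6,0,-0.03,-0.35,0,0,0,7,0,-0.035,-0.41,0,0,0,8,0,-0.039,-0.46,0,-0.3,0.2,9.3,0,-0.039,-0.495,0,-0.3,0.2,9.3,0,-0.039,-0.495,0,-0.3,0.2,9.3,0]

```text
time: 6.2
tool_pos: [0.3801, 0.2158, 0.3168]
ee_rot: [3.14, -0.005, -0.079]
wrist_force: [0.8, -0.6, -5.2]
width: 0.0137
finger_force: 30.0
```

Call:
servo_tool:
  commands: [0,0,0,0,0,0,0,0,0,0,0,0,0,0]

```text
time: 6.45
tool_pos: [0.3816, 0.2136, 0.3175]
ee_rot: [3.138, -0.006, -0.084]
wrist_force: [-0.1, -0.0, -5.5]
width: 0.0137
finger_force: 30.0
```

Run:
```python
from h import *
from bench import robot,snapshot
o=robot.get_obs(); p=snapshot("wrist")
np.savez("w4.npz",pos=o["tool_pos"],rot=o["ee_rot"],K=p["camera_matrix"],H=p["hand_eye"])
cv2.imwrite("pics/w4.png",p["img"])
cv2.imwrite("pics/w4c.png",cv2.resize(p["img"][0:290,130:520],(780,580),interpolation=cv2.INTER_CUBIC))
print(o["tool_pos"],o["ee_rot"],o["wrist_force"],o["width"])
```

```text
[0.38156818 0.2136239  0.31745342] [ 3.13822527 -0.00563057 -0.0838031 ] [-0.06312293 -0.04196291 -5.47665732] 0.013733742565617286
```

View pics/w4c.png

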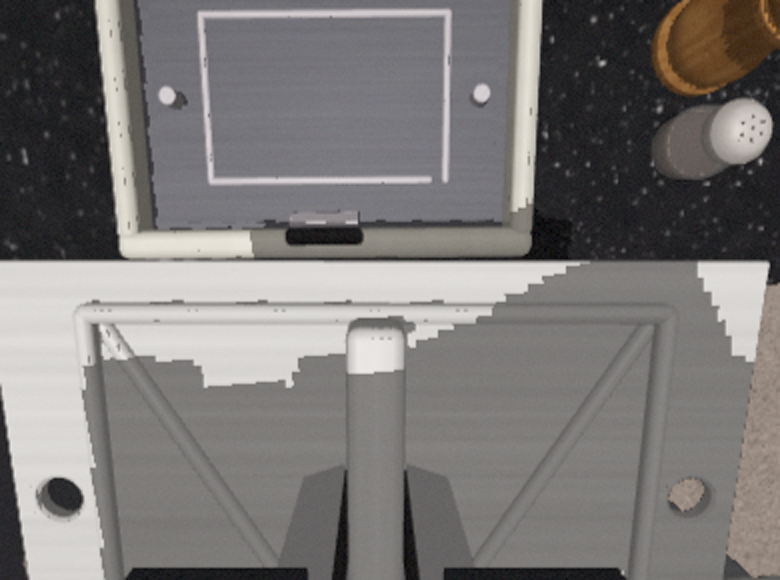

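The pin tops show at crop (166,94) and (482,92), and the plate's holes at (60,497) and (689,496), with the right back corner at (769,262). I'll work out the hole-to-pin offset.

```bash
cat >> h.py <<'E'
def wcam(f):
    w=np.load(f); T=np.eye(4); T[:3,:3]=Ro.from_euler("xyz",w["rot"]).as_matrix(); T[:3,3]=w["pos"]; return w,T@w["H"]
def ray(px,K,T,z):
    d=T[:3,:3]@np.linalg.solve(K,[*px,1]); return T[:3,3]+d*(z-T[2,3])/d[2]
E
python3 - <<'E'
from h import *
from bench import robot
cc=lambda p:np.array([(p[0]+.5)/2+130-.5,(p[1]+.5)/2-.5])
# plate in tool (fit both pictures)
w4,T4=wcam("w4.npz")
H=w4["H"];Kw=w4["K"]
M=np.array([(0,.088,.006),(0,-.088,.006),(.065,.1,.006),(.065,-.1,.006),(0,.088,.006),(0,-.088,.006),(.065,-.1,.006)])
px=np.array([(160,248),(473,247),(124,131),(514,131),cc((60,497)),cc((689,496)),cc((769,262))])
f=lambda x:Ro.from_rotvec(x[3:])*Ro.from_euler("x",180,degrees=True)
res=lambda x:np.r_[(proj(f(x).apply(M)+x[:3],Kw,H)-px).ravel(),x[3]*100,x[4]*100,(x[2]-.018)*2000]
s=least_squares(res,[0,0,.018,0,0,0],loss="soft_l1");x=s.x
print("plate in tool",x[:3].round(4),np.degrees(x[3:]).round(2),res(x).round(1).tolist())
np.save("pit.npy",x)
a=ray(cc((166,94)),Kw,T4,.067);b=ray(cc((482,92)),Kw,T4,.067)
m=(a+b)/2;d=a-b;yaw=np.arctan2(-d[0],d[1]);print("pins",a,b,m,"sep",np.hypot(*d[:2]),"yaw",yaw)
# toaster front rim outer corners at z=.06
for c in((120,252),(530,252)): print("rim",ray(cc(c),Kw,T4,.06))
m[2]=.05;np.save("seat.npy",[*m,yaw])
o=robot.get_obs()
Rp=Ro.from_euler("z",yaw);Rt=Rp*f(x).inv()
for z in(.16,.075): 
    p=np.array([*m[:2],z])-Rt.apply(x[:3]); print(z,p,goto(o,Rt,p))
E
```

```text
plate in tool [-0.0004  0.0008  0.0197] [0.14 0.08 0.13] [0.1, 0.3, 2.0, 1.8, -2.0, -1.4, -0.4, -0.5, 0.4, 0.0, 0.7, 1.0, -0.6, -0.2, 0.2, 0.1, 3.3]
pins [0.53412567 0.31654238 0.067     ] [0.52051105 0.14102507 0.067     ] [0.52731836 0.22878372 0.067     ] sep 0.1760445517318769 yaw -0.07741353099393194
rim [0.45109106 0.35965966 0.06      ]
rim [0.43056111 0.11526781 0.06      ]
0.16 [0.52779454 0.22954937 0.17966589] (array([ 0.1435, -0.0284,  0.1385]), array([ 0.06, -0.39, -0.49]))
0.075 [0.52779454 0.22954937 0.09466589] (array([ 0.1431, -0.0287,  0.2235]), array([ 0.06, -0.39, -0.49]))
```

Call:
servo_tool:
  commands: [0.05,-0.01,0,0,0,0,0,0.1,-0.02,0.03,0,-0.4,-0.5,0,0.143,-0.028,0.08,0,-0.4,-0.5,0,0.143,-0.028,0.138,0,-0.4,-0.5,0,0.143,-0.028,0.175,0,-0.4,-0.5,0,0.143,-0.028,0.2,0,-0.4,-0.5,0,0.143,-0.028,0.21,0,-0.4,-0.5,0,0.143,-0.028,0.21,0,-0.4,-0.5,0,0.143,-0.028,0.21,0,-0.4,-0.5,0]

```text
time: 7.62
tool_pos: [0.5286, 0.2306, 0.1099]
ee_rot: [3.139, -0.001, -0.073]
wrist_force: [-0.9, 0.3, -4.8]
width: 0.0139
finger_force: 30.0
```

```bash
cat > tgt.py <<'E'
from h import *
from bench import robot,snapshot
o=robot.get_obs();x=np.load("pit.npy");s=np.load("seat.npy")
Rt=Ro.from_euler("z",s[3])*(Ro.from_rotvec(x[3:])*Ro.from_euler("x",180,degrees=True)).inv()
pu=toolR(o).apply(x[:3])+o["tool_pos"]
print("plate",pu.round(4),"force",o["wrist_force"].round(2),o["wrist_torque"].round(2),o["width"])
for z in(.068,.06,.05): print(z,goto(o,Rt,np.array([*s[:2],z])-Rt.apply(x[:3])))
E
python3 tgt.py
```

```text
plate [0.5281 0.2298 0.0903] force [-0.87  0.3  -4.77] [0.05 0.   0.01] 0.013932625831433178
0.068 (array([-0.0007,  0.001 ,  0.0223]), array([-0.  , -0.14,  0.12]))
0.06 (array([-0.0007,  0.001 ,  0.0303]), array([-0.  , -0.14,  0.12]))
0.05 (array([-0.0007,  0.001 ,  0.0403]), array([-0.  , -0.14,  0.12]))
```

```bash
python3 - <<'E'
from h import *
from bench import robot,snapshot
L=[]
for i in range(5):
    o=robot.get_obs();L.append(np.r_[o["tool_pos"]*1e3,o["ee_rot"]*100,o["wrist_force"]]);p=snapshot("wrist")
print(np.round(L,2))
im=p["img"];c=lambda x:cv2.resize(im[220:275,x-30:x+30],None,fx=6,fy=6,interpolation=cv2.INTER_CUBIC)
cv2.imwrite("pics/holes.png",np.hstack([c(160),c(473)]))
E
python3 tgt.py
```

```text
[[ 5.2857e+02  2.3058e+02  1.0994e+02  3.1392e+02 -1.2000e-01 -7.3000e+00
  -8.7000e-01  3.0000e-01 -4.7700e+00]
 [ 5.2854e+02  2.3071e+02  1.1003e+02  3.1393e+02 -1.3000e-01 -7.2800e+00
   4.5000e-01 -7.3000e-01 -4.9300e+00]
 [ 5.2842e+02  2.3071e+02  1.0990e+02  3.1392e+02 -1.2000e-01 -7.2700e+00
  -1.6000e-01  7.0000e-02 -4.9900e+00]
 [ 5.2824e+02  2.3071e+02  1.0967e+02  3.1390e+02 -7.0000e-02 -7.2600e+00
   2.1000e-01 -1.4000e-01 -6.0300e+00]
 [ 5.2801e+02  2.3070e+02  1.0932e+02  3.1388e+02 -1.0000e-02 -7.2500e+00
  -5.0000e-01 -2.5000e-01 -5.3100e+00]]
plate [0.5274 0.2299 0.0893] force [ 0.32 -0.73 -5.53] [ 0.08 -0.02  0.06] 0.013762564442747146
0.068 (array([0.0001, 0.001 , 0.0213]), array([ 0.04, -0.05,  0.15]))
0.06 (array([0.0001, 0.001 , 0.0293]), array([ 0.04, -0.05,  0.15]))
0.05 (array([0.0001, 0.001 , 0.0393]), array([ 0.04, -0.05,  0.15]))
```

View pics/holes.png

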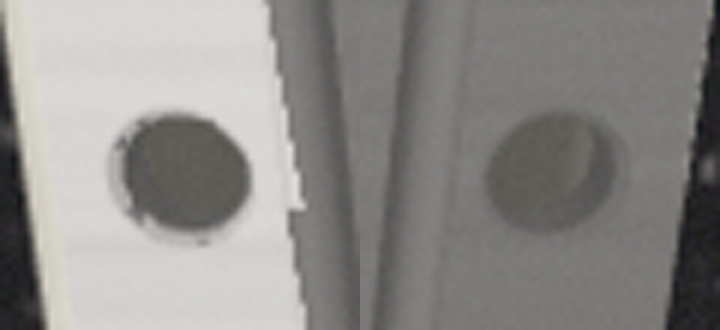

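The holes show a darker surface beneath, but the pins can't be told from it. I'll lower slowly and feel for them.

Call:
servo_tool:
  commands: [0,0.001,0.01,0,0,0.1,0,0,0.001,0.017,0,0,0.1,0,0,0.001,0.02,0,0,0.1,0,0,0.001,0.02,0,0,0.1,0,0,0.001,0.02,0,0,0.1,0,0,0.001,0.02,0,0,0.1,0]

```text
time: 8.62
tool_pos: [0.5275, 0.2295, 0.0884]
ee_rot: [3.138, 0.001, -0.074]
wrist_force: [-0.2, -0.1, -6.0]
width: 0.0137
finger_force: 30.0
```

```bash
python3 tgt.py
```

```text
plate [0.527  0.2287 0.0687] force [-0.21 -0.13 -6.01] [-0.01  0.03 -0.02] 0.013740218425271294
0.068 (array([ 0.0003, -0.0001,  0.0007]), array([0.06, 0.  , 0.05]))
0.06 (array([ 0.0003, -0.0001,  0.0087]), array([0.06, 0.  , 0.05]))
0.05 (array([ 0.0003, -0.0002,  0.0187]), array([0.06, 0.  , 0.05]))
```

Call:
servo_tool:
  commands: [0,0,0.001,0,0,0,0,0,0,0.002,0,0,0,0,0,0,0.003,0,0,0,0,0,0,0.0035,0,0,0,0,0,0,0.0035,0,0,0,0]

```text
time: 9.25
tool_pos: [0.5272, 0.2293, 0.0844]
ee_rot: [3.138, 0.002, -0.074]
wrist_force: [0.0, 0.2, -5.0]
width: 0.0138
finger_force: 30.0
```

```bash
python3 tgt.py
```

```text
plate [0.5267 0.2285 0.0647] force [ 0.02  0.22 -5.01] [ 0.08 -0.02  0.04] 0.013755717740932307
0.068 (array([ 0.0006, -0.0003, -0.0033]), array([0.08, 0.05, 0.05]))
0.06 (array([ 0.0006, -0.0003,  0.0047]), array([0.08, 0.05, 0.05]))
0.05 (array([ 0.0006, -0.0003,  0.0147]), array([0.08, 0.05, 0.05]))
```

Call:
servo_tool:
  commands: [0.0005,0,0.001,0,0,0,0,0.0005,0,0.002,0,0,0,0,0.0005,0,0.003,0,0,0,0,0.0005,0,0.0035,0,0,0,0,0.0005,0,0.0035,0,0,0,0]

```text
time: 9.88
tool_pos: [0.5277, 0.2293, 0.0809]
ee_rot: [3.138, 0.002, -0.074]
wrist_force: [0.4, -1.0, -5.3]
width: 0.0137
finger_force: 30.0
```

```bash
python3 tgt.py
```

```text
plate [0.5272 0.2285 0.0613] force [ 0.44 -0.96 -5.29] [ 0.09 -0.07 -0.06] 0.013731777717483353
0.068 (array([ 0.0001, -0.0003, -0.0067]), array([0.08, 0.05, 0.04]))
0.06 (array([ 0.0001, -0.0003,  0.0013]), array([0.08, 0.05, 0.04]))
0.05 (array([ 0.0001, -0.0003,  0.0113]), array([0.08, 0.05, 0.04]))
```

Call:
servo_tool:
  commands: [0,0,0.001,0,0,0,0,0,0,0.002,0,0,0,0,0,0,0.003,0,0,0,0,0,0,0.003,0,0,0,0]

```text
time: 10.38
tool_pos: [0.5279, 0.2293, 0.0785]
ee_rot: [3.138, 0.001, -0.074]
wrist_force: [0.0, -0.9, -2.1]
width: 0.014
finger_force: 30.0
```

```bash
python3 tgt.py
```

```text
plate [0.5274 0.2285 0.0589] force [ 0.04 -0.89 -2.11] [-0.05  0.05 -0.01] 0.013972324258481125
0.068 (array([-0.0001, -0.0002, -0.0091]), array([0.07, 0.01, 0.04]))
0.06 (array([-0.0001, -0.0002, -0.0011]), array([0.07, 0.01, 0.04]))
0.05 (array([-0.0001, -0.0003,  0.0089]), array([0.07, 0.01, 0.04]))
```

The clips are touched at about 9–10 mm above the seat, with no side load, so both pins are in. I'll press.

Call:
servo_tool:
  commands: [0,0,0.001,0,0,0,0,0,0,0.002,0,0,0,0,0,0,0.003,0,0,0,0,0,0,0.004,0,0,0,0,0,0,0.005,0,0,0,0,0,0,0.005,0,0,0,0]

```text
time: 11.12
tool_pos: [0.5274, 0.2296, 0.0722]
ee_rot: [3.138, 0.003, -0.074]
wrist_force: [1.1, 1.2, -0.2]
width: 0.0142
finger_force: 30.0
```

```bash
python3 tgt.py
```

```text
plate [0.5269 0.2288 0.0525] force [ 1.11  1.2  -0.16] [ 0.24 -0.03 -0.06] 0.014162237993178185
0.068 (array([ 0.0003,  0.    , -0.0155]), array([0.04, 0.09, 0.04]))
0.06 (array([ 0.0004,  0.    , -0.0075]), array([0.04, 0.09, 0.04]))
0.05 (array([ 0.0004, -0.    ,  0.0025]), array([0.04, 0.09, 0.04]))
```

Call:
servo_tool:
  commands: [0,0,0.001,0,0,0,0,0,0,0.002,0,0,0,0,0,0,0.003,0,0,0,0,0,0,0.003,0,0,0,0]

```text
time: 11.62
tool_pos: [0.527, 0.2291, 0.0687]
ee_rot: [3.137, 0.004, -0.074]
wrist_force: [0.4, 0.9, -10.4]
width: 0.0133
finger_force: 30.0
```

```bash
python3 tgt.py
```

```text
plate [0.5265 0.2283 0.049 ] force [  0.42   0.92 -10.44] [ 0.26 -0.23 -0.11] 0.013334514093462336
0.068 (array([ 0.0006, -0.0004, -0.019 ]), array([0.11, 0.14, 0.05]))
0.06 (array([ 0.0007, -0.0005, -0.011 ]), array([0.11, 0.14, 0.05]))
0.05 (array([ 0.0007, -0.0005, -0.001 ]), array([0.11, 0.14, 0.05]))
```

Call:
servo_tool:
  commands: [0,0,0.001,0,0,0,0,0,0,0.002,0,0,0,0,0,0,0.003,0,0,0,0,0,0,0.003,0,0,0,0]

```text
time: 12.12
tool_pos: [0.5273, 0.2291, 0.0681]
ee_rot: [3.138, 0.003, -0.074]
wrist_force: [-5.1, -1.6, 6.3]
width: 0.0138
finger_force: 30.0
```

```bash
python3 tgt.py
```

```text
plate [0.5268 0.2283 0.0484] force [-5.13 -1.63  6.27] [0.1  1.12 0.01] 0.013811047973824842
0.068 (array([ 0.0004, -0.0004, -0.0196]), array([0.09, 0.07, 0.04]))
0.06 (array([ 0.0004, -0.0004, -0.0116]), array([0.09, 0.07, 0.04]))
0.05 (array([ 0.0004, -0.0005, -0.0016]), array([0.09, 0.07, 0.04]))
```

Call:
servo_tool:
  commands: [0,0,0.001,0,0,0,0,0,0,0.002,0,0,0,0,0,0,0.002,0,0,0,0,0,0,0.002,0,0,0,0]

```text
time: 12.62
tool_pos: [0.5274, 0.2291, 0.068]
ee_rot: [3.138, 0.002, -0.074]
wrist_force: [-8.1, -3.0, 13.0]
width: 0.0138
finger_force: 30.0
```

```bash
python3 tgt.py
python3 - <<'E'
from bench import snapshot,robot
import cv2,numpy as np
b=snapshot("scene")["img"];p=snapshot("wrist")["img"]
b=cv2.resize(b[175:310,175:330],None,fx=3.8,fy=3.8,interpolation=cv2.INTER_CUBIC)
cv2.imwrite("pics/pr.png",b);cv2.imwrite("pics/prw.png",p)
E
```

```text
plate [0.5269 0.2283 0.0484] force [-8.11 -2.98 12.96] [-0.16  1.67 -0.02] 0.01380232950002928
0.068 (array([ 0.0004, -0.0004, -0.0196]), array([0.09, 0.03, 0.05]))
0.06 (array([ 0.0004, -0.0005, -0.0116]), array([0.09, 0.03, 0.05]))
0.05 (array([ 0.0004, -0.0005, -0.0016]), array([0.09, 0.03, 0.05]))
```

View pics/prw.png

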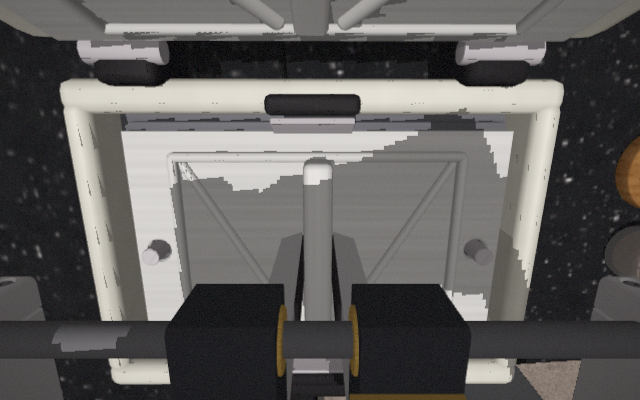

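Both pins stand up through the holes (at (155,252) and (478,252)) and the back clip lies over the plate's edge. I'll take the load off and let go.

Call:
servo_tool:
  commands: [0,0,-0.003,0,0,0,0,0,0,-0.005,0,0,0,0,0,0,-0.005,0,0,0,0]

```text
time: 13.1
tool_pos: [0.5275, 0.2293, 0.0684]
ee_rot: [3.138, 0.003, -0.074]
wrist_force: [1.5, 0.0, -7.4]
width: 0.0136
finger_force: 30.0
```

Call:
servo_tool:
  commands: [0,0,0,0,0,0,0.04,0,0,0,0,0,0,0.04,0,0,0,0,0,0,0.04,0,0,0,0,0,0,0.04,0,0,-0.02,0,0,0,0.04,0,0,-0.06,0,0,0,0.04,-0.06,0,-0.12,0,0,0,0.04,-0.11,0,-0.17,0,0,0,0.04,-0.14,0,-0.2,0,0,0,0.04,-0.14,0,-0.2,0,0,0,0.04]

```text
time: 14.35
tool_pos: [0.3882, 0.2412, 0.2753]
ee_rot: [-3.141, -0.006, -0.073]
wrist_force: [1.4, 0.0, 0.5]
width: 0.0398
finger_force: 0.0
```

Run:
```python
from bench import snapshot,robot
import cv2,numpy as np
o=robot.get_obs();print(o["tool_pos"],o["width"],o["wrist_force"])
p=snapshot("wrist");np.savez("w6.npz",pos=o["tool_pos"],rot=o["ee_rot"],K=p["camera_matrix"],H=p["hand_eye"])
p=p["img"]
cv2.imwrite("pics/rel.png",cv2.resize(p[0:290,130:520],(780,580),interpolation=cv2.INTER_CUBIC))
```

```text
[0.38820078 0.24124245 0.27528654] 0.039778673270488875 [1.43310491 0.03559044 0.45383607]
```

View pics/rel.png

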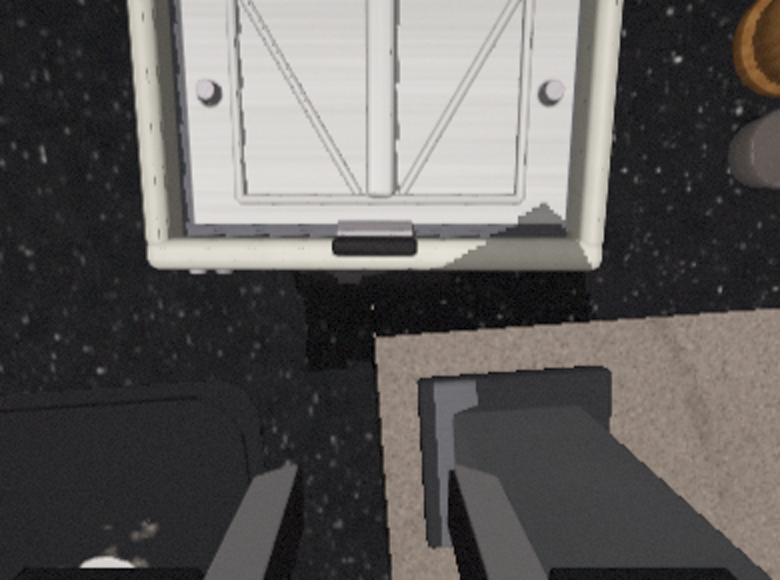

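Run:
```python
from bench import snapshot
import cv2,numpy as np
a=snapshot("scene")["img"][185:300,180:325];b=snapshot("side")["img"][95:205,250:360]
r=lambda i,w:cv2.resize(i,(w,round(i.shape[0]*w/i.shape[1])),interpolation=cv2.INTER_CUBIC)
a=r(a,430);b=r(b,360);h=max(a.shape[0],b.shape[0])
P=lambda i:cv2.copyMakeBorder(i,0,h-i.shape[0],0,0,0)
cv2.imwrite("pics/fin.png",np.hstack([P(a),P(b)]))
```

```text
(no output)
```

View pics/fin.png

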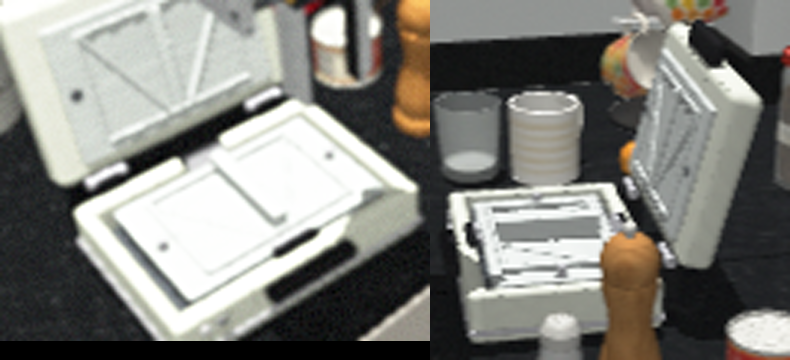

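It looks level under both clips. As a check, I'll touch the ridge near both ends with closed fingers, comparing the heights and pressing each end firmly.

Run:
```python
from h import *
from bench import robot
o=robot.get_obs();R=Ro.from_euler("xyz",[np.pi,0,-.0774]);print(o["tool_pos"],o["ee_rot"])
for p in([.4924,.2315,.1],[.5622,.2261,.1]): print(goto(o,R,p))
```

```text
[0.38882937 0.2402893  0.2695864 ] [ 3.13745919e+00  1.87873939e-03 -7.42796670e-02]
(array([0.1043, 0.0004, 0.1694]), array([0.24, 0.11, 0.18]))
(array([0.1743, 0.0006, 0.1693]), array([0.24, 0.11, 0.18]))
```

Call:
servo_tool:
  commands: [0.05,0,0.04,0.2,0.1,0.2,0,0.104,0,0.1,0.2,0.1,0.2,0,0.104,0,0.15,0.2,0.1,0.2,0,0.104,0,0.165,0.2,0.1,0.2,0,0.104,0,0.172,0.2,0.1,0.2,0,0.104,0,0.178,0.2,0.1,0.2,0,0.104,0,0.182,0.2,0.1,0.2,0,0.104,0,0.184,0.2,0.1,0.2,0,0.104,0,0.184,0.2,0.1,0.2,0,0.104,0,0.184,0.2,0.1,0.2,0]

```text
time: 15.75
tool_pos: [0.4929, 0.2327, 0.0912]
ee_rot: [-3.14, -0.005, -0.077]
wrist_force: [-4.4, -1.3, 10.6]
width: 0.0006
finger_force: 5.5
```

Call:
servo_tool:
  commands: [0,0,-0.02,0,0,0,0,0.035,0,-0.025,0,0,0,0,0.07,0,-0.015,0,0,0,0,0.07,0,-0.008,0,0,0,0,0.07,0,-0.003,0,0,0,0,0.07,0,0,0,0,0,0,0.07,0,0,0,0,0,0,0.07,0,0,0,0,0,0]

```text
time: 16.75
tool_pos: [0.5617, 0.2268, 0.0912]
ee_rot: [-3.141, -0.004, -0.077]
wrist_force: [-3.2, -2.7, 12.4]
width: 0.0006
finger_force: 6.4
```

Both ends are at the same height, with the ridge top at 80 mm, so the plate is fully home. I'll retreat and hand in.

Call:
servo_tool:
  commands: [0,0,-0.02,0,0,0,0,0,0,-0.07,0,0,0,0,-0.05,0,-0.13,0,0,0,0,-0.1,0,-0.18,0,0,0,0,-0.14,0,-0.2,0,0,0,0,-0.14,0,-0.2,0,0,0,0,-0.14,0,-0.2,0,0,0,0]

```text
time: 17.62
tool_pos: [0.4215, 0.2376, 0.2862]
ee_rot: [-3.142, -0.001, -0.077]
wrist_force: [-0.2, -0.4, -0.3]
width: 0.0001
finger_force: 0.0
```

```bash
python3 -c "
from bench import close_job,robot
print(robot.get_obs()['tool_pos'],close_job())"
```

```text
the job is handed in; nothing more can be done
[0.42154434 0.23759929 0.28615197] None
```

The plate is back in the toaster, pockets up, over both pins and under both clips; a touch near each end of the ridge read about 80 mm, the fully-home height, and I let go and handed in the job at about 18 s (no verdict was shown).

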